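Lift the jar tray level out of the seasoning caddy

ROBOT

A 6-joint arm with a two-finger parallel gripper is mounted at the origin on the work surface. World frame = base frame: x ahead of the robot, y to its left, z up, the work surface at z = 0. Lengths are in m, angles in rad, forces in N, time in s.
With the tool pointing down it reaches from about 0.275 to 0.975 m from the base axis. Payload 8.4 kg.
Tool frame: the origin (TCP) lies midway between the tips of the shut fingers; the grasp point (between the pads) lies 19 mm behind it; z points along the fingers, y is the line along which they close (so a half turn about z gives the same grasp; the last joint's range is limited). The gripper opens to 92 mm and grips with 3 to 60 N. Pads are 20 mm wide; open, the fingers measure 128 mm over their backs; the gripper's body (75 mm by 189 mm) begins 69 mm behind the grasp point.
Start: joints at [1.309, 0.353, 1.633, -0, 1.155, -0.002], TCP at [0.161, 0.604, 0.215] pointing down, gripper open.
Joint ranges: [-2.63, 2.63], [-0.92, 2.1], [0.06, 2.66], [-1.3, 4.44], [0, 2.69], [-3.02, 3.02]. Speed limits (rad/s): [2.22, 2.22, 2.79, 3.14, 3.14, 3.14].

INTERFACE

Orientations are given as a unit quaternion [x, y, z, w].
In Python, from plant import manip gives the robot as it stands.
- The arm moves only by the tool move_arm, never from a script. Its argument "increments" is text: rows parted by semicolons, each of 7 numbers parted by spaces: the shift along the tool's x, y, z normalised to -1 to 1, where 1 is 500 mm, then the turn, a rotation vector about the tool's x, y, z normalised to -1 to 1, where 1 is 4 degrees, then the closure, from -1 (fully open) to 1 (shut). A call has 1 to 5 rows; each row shifts and turns the commanded pose from where the row before left it, along the tool's axes as they then stand; what a row does not reach is not made up. A row lasts 1/8 s, in which the tool goes at most 62.5 mm and 10.7 degrees, less where a joint would pass 70% of its speed; a pose out of reach is approached as far as the arm can. A call with a number of a shift or a turn outside -1 to 1 is refused whole. A call with a gripper value outside its range is refused whole. The fingers move at their own pace and stop on an object; "force" is the grip in N (left out, the last holds). Time passes only in rows, so rows that do not move let the fingers close. It gives the time, the measured TCP pose, the force, the opening and the grip force at its end, in the units of the state.
- manip.sense(): the state, without advancing time (a new reading comes with each control period).
- manip.camera(name): name is "scene" or "top" or "wrist"; returns a dict with "img" (480x640x3 uint8, red, green, blue), "vertical_fov" (degrees; the focal length in pixels is half the picture's height over the tangent of half this angle, whatever the lens; pixels are square), "cx", "cy" (the principal point, pixels), "origin" and "attitude" of the camera in the world; the wrist camera has in their place "hand_eye" (4x4, takes a point from camera to tool coordinates, whose origin is the TCP and whose axes are the flange's). Camera axes: x right, y down, z forward; pixel columns grow to the right and rows downward; lengths in m; the calibration is good to about 2 mm. A picture is of the moment at which its call begins: read the wrist's pose just before it. There is no depth.
- manip.close_job(): hands the job in; it is judged then, once.
The state is a dict: "time": time; "q": joint angles; "qd": joint speeds; "effort": joint torques, N m; "position": TCP position; "orientation": TCP orientation; "ft_force": force on the tool from outside, world axes, zero at the start; "wrist_torque": the same for the moment, N m; "width": finger opening in m; "grasp_force": force on a finger pad.
Only numpy, scipy, OpenCV 4.12 (cv2) and the standard library are available. Lean on these libraries where they do the work, as an engineer would, in place of code of your own. Each camera call takes 0.05 s, during which the arm holds its last target. There are 200 camera calls.

TASK

Open the seasoning caddy: swing its hinged lid right up and over until it rests back on its stop by itself. Then take the jar tray inside by its upright middle handle, lift it straight up, level, until its underside is about 5 cm above the caddy's rim, and keep it there over the caddy, still and level with all four jars standing in it. The job ends holding: after at least two steady seconds finish with the tray still in the gripper in the air; do not put it down. Leave the other things on the counter alone.

Things in the scene. Friction and masses are not known exactly. Their poses are not given: they have to be found in the camera images.
- caddy: white plastic seasoning caddy, an open box standing fast on the counter, 150 (its x) by 180 (its y) by 105 mm high, walls and floor 5 mm; origin at the centre of its underside, z up; its +x side carries the lid's hinge, its -x side is the front
- lid (a joint): angle of the lid, rad: 0 closed, 1.9 on its stop, leaning back past upright. A 6 mm plate, 150 x 180 mm, 150 g, covering the caddy, hinged along the caddy's upper +x edge (axis parallel to caddy y). It swings easily; let go below about 1.3 rad it falls shut, beyond about 1.6 rad it falls back onto its stop
- lid_hinge (a point): point on the hinge axis, middle of the caddy's upper +x edge (caddy x +75 mm, y 0, z 105.5 mm); the frame turns with the lid: its x axis points from the front edge to the hinge, its z axis is the lid's outward normal (up when closed); at lid angle q it is turned by q about the caddy's +y
- lid_handle (a point): grip point of the lid's round knob, on its axis 35 mm out from the lid's upper face, 30 mm in from the front edge, middle: at (-120, 0, 41) mm in the lid_hinge frame. Head 28 mm wide, from 27 to 43 mm above the face, on a 12 mm stem; pinched along the caddy's y it can turn between the fingers as the lid swings
- tray: grey plastic tray loose on the caddy's floor (5 mm above the counter), hidden by the closed lid; 124 (x) by 150 (y) mm, rim 22 mm high, 3 mm floor, four pockets, 150 g empty. In its middle stands a flat handle: a plate 70 mm long (x), 12 mm thick (y), from 64 to 94 mm above the tray's underside, on a 30 mm wide post. Origin at the centre of the underside, z up
- tray_grip (a point): middle of the tray's handle plate, 84 mm above the tray's underside; pinch the 12 mm thickness along the tray's y; the jars' caps end 31 mm below this point
- jar_a: one of four like closed round glass jars with steel caps, 46 mm across, 50 mm high, about 70 g, standing loose in the front (-x), +y pocket of the tray; origin at the centre of its underside, z up through the cap
- jar_b: one of four like closed round glass jars with steel caps, 46 mm across, 50 mm high, about 70 g, standing loose in the back (+x), +y pocket of the tray; origin at the centre of its underside, z up through the cap
- jar_c: one of four like closed round glass jars with steel caps, 46 mm across, 50 mm high, about 70 g, standing loose in the front (-x), -y pocket of the tray; origin at the centre of its underside, z up through the cap
- jar_d: one of four like closed round glass jars with steel caps, 46 mm across, 50 mm high, about 70 g, standing loose in the back (+x), -y pocket of the tray; origin at the centre of its underside, z up through the cap
- board: bystander: white square plastic cutting board lying flat, 240 x 240 x 10 mm; origin at the centre of its underside
- strainer: bystander: stainless tea strainer lying on the board, bowl 68 mm wide and 26 mm high, handle along its +x to 125 mm; origin under the bowl's centre
- cup: bystander: blue enamel cup, 80 mm wide and high, handle at its +y; origin at the centre of its underside
- mortar: bystander: clay mortar 116 mm wide, 75 mm high, with its wooden pestle standing in it (up to 133 mm high, leaning to its +x); origin at the centre of its underside
There are look-alikes about, which are no part of the job. What is meant by the caddy is not pink or red, and is the larger of those in its own colour.

How it is judged:
On the way, in this order (a step that is already met when the one before it is completed fails the run):
1. the lid rests open on its stop, no longer touched, with the tray still standing in the caddy (value of joint lid above 1.84 rad and contact force between caddy and the arm below 0.05 N and contact force between caddy and the fingers below 0.05 N and height (world z) of tray below 0.02 m), for 0.2 s.
2. the tray hangs in the fingers over the caddy, its underside at least 25 mm above the rim, level, still, all jars standing in it, for 1.5 s (height (world z) of tray above 0.13 m and angle between tray's own z axis and vertical below 0.14 rad and horizontal distance between tray and caddy below 0.06 m and contact force between tray and caddy below 0.05 N and contact force between tray and the fingers above 1 N and value of joint lid above 1.84 rad and linear speed of tray below 0.03 m/s and angular speed of tray below 0.2 rad/s and z of jar_a in the frame of tray between -0.005 and 0.015 m and distance between each of jar_a, jar_b, jar_c, jar_d and tray below 0.075 m and angle between each of jar_a, jar_b, jar_c, jar_d's own z axis and vertical below 0.25 rad and z of jar_b in the frame of tray between -0.005 and 0.015 m and z of jar_c in the frame of tray between -0.005 and 0.015 m and z of jar_d in the frame of tray between -0.005 and 0.015 m), for 1.5 s.
At the end, for the whole second after the job is handed in: Tray in the fingers (over 1 N), underside over 25 mm above the caddy's rim, within 60 mm of its middle in plan, tilt under 0.14 rad, slower than 30 mm/s and 0.2 rad/s, touching neither caddy nor lid; four jars standing in it (tilt under 0.25 rad); lid on its stop (over 1.84 rad) (all of step 2); the arm keeps its last pose, push and grip.
It fails at once if a bystander is moved more than 30 mm (distance of any of board, strainer, cup, mortar from where it was at the start of the episode above 0.03 m).
It fails at once if the tray is tipped more than 0.35 rad (20 degrees) (angle between tray's own z axis and vertical above 0.35 rad).
It fails at once if a jar is tipped over (angle between any of jar_a, jar_b, jar_c, jar_d's own z axis and vertical above 0.6 rad).
It also fails if it takes over 56 s, if anything falls off the work surface, if the arm or the gripper's body presses on something with over 40 N, if the wrist force passes 120 N, or if a joint passes its speed limit or range.

## Working session

There is one attempt and no reset: what is moved stays moved. The work goes in short steps, Python scripts to look and compute and a tool call to move; the robot and the scene stay as the last step left them, time stands still between calls to the robot, and variables do not carry over. Pictures are saved under pics/ and viewed, at most 10 in all, crops included, and the job is handed in when it is done.

Besides the shell and the picture viewer there is one more tool, called after "Call:" in YAML: its name, and indented under it one key for each argument. move_arm: Moves the arm, as the interface text tells. Scaled input: -1 to 1 covers 500 mm each way for a shift and 4 degrees each way for a turn. Its arguments: {"type":"object","properties":{"increments":{"type":"string"},"force":{"type":"number"}},"required":["increments"]}

```bash
mkdir -p pics; python3 - <<'E'
from plant import manip
import cv2,json,numpy as np
s=manip.sense();print(s)
for n in("scene","top"):
    c=manip.camera(n);cv2.imwrite(f"pics/{n}0.png",c["img"][:,:,::-1]);print({k:v for k,v in c.items() if k!="img"})
    json.dump({k:np.asarray(v).tolist() for k,v in c.items() if k!="img"},open(f"{n}.json","w"))
c=manip.camera("wrist");print({k:v for k,v in c.items() if k!="img"})
E
```

```text
{'time': 0.0, 'q': array([ 1.30857852e+00,  3.53649077e-01,  1.63413527e+00,  1.65947547e-05,
        1.15521685e+00, -2.35483124e-03]), 'qd': array([-0.00034299, -0.00063519,  0.00032431, -0.00047195,  0.00013069,
        0.00058922]), 'effort': array([ 1.63351953e-03, -5.93849087e+01, -3.34224093e+01,  6.98705460e-02,
        2.33705167e-02, -1.57112336e-04]), 'position': array([0.1604288 , 0.6035355 , 0.21386264]), 'orientation': array([ 1.29569501e-01,  9.91570093e-01, -6.97120610e-04, -1.00416900e-04]), 'ft_force': array([-0.0140166 ,  1.28674191, -0.0533574 ]), 'wrist_torque': array([ 0.01625391, -0.03483029,  0.0107171 ]), 'grasp_force': 0.0, 'width': 0.0919352690465288}
{'vertical_fov': 45.948975437100906, 'cx': 327.581301072642, 'cy': 235.4545187369196, 'origin': array([1.09597501, 0.77192934, 0.93161622]), 'attitude': array([ 0.2843108 ,  0.87169145, -0.37856989, -0.12651568])}
{'vertical_fov': 57.12456050723297, 'cx': 322.5353663793934, 'cy': 234.4273628828786, 'origin': array([0.36591052, 0.03227649, 1.08149755]), 'attitude': array([ 0.70815303, -0.69649168,  0.07853187, -0.08515499])}
{'vertical_fov': 58.21149967906441, 'cx': 316.8935143655186, 'cy': 243.4479547724208, 'hand_eye': array([[ 1.06671287e-03, -9.66239473e-01, -2.57643441e-01,
         7.25262585e-02],
       [ 9.99999233e-01,  1.19281520e-03, -3.33146773e-04,
        -5.02036839e-04],
       [ 6.29220575e-04, -2.57642888e-01,  9.66240004e-01,
        -1.69193166e-01],
       [ 0.00000000e+00,  0.00000000e+00,  0.00000000e+00,
         1.00000000e+00]])}
```

View pics/scene0.png

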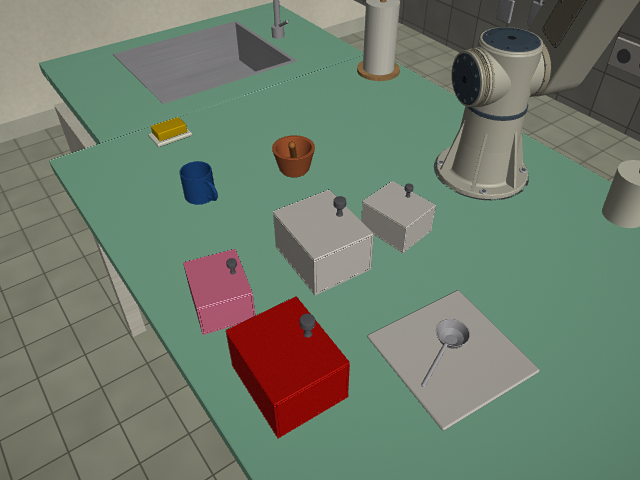

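View pics/top0.png

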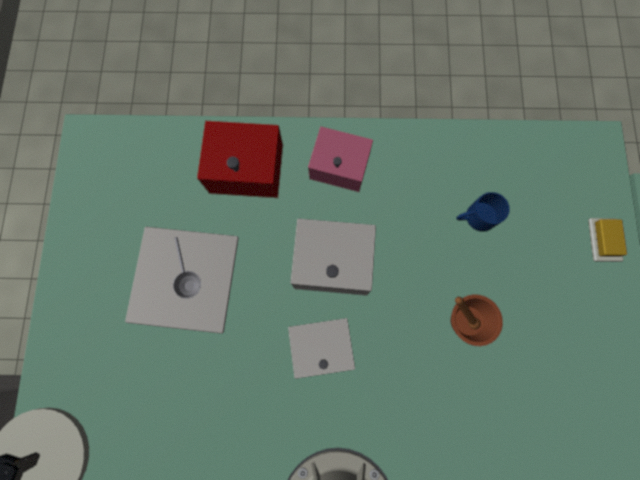

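The large white box in the middle is the caddy. Its knob sits near the robot side (top image 332,271), so the hinge is on the far side. I'll enlarge both views to measure it.

```bash
python3 - <<'E'
import cv2,numpy as np
a=cv2.imread("pics/top0.png")[210:300,280:390];b=cv2.imread("pics/scene0.png")[180:300,265:385]
a=cv2.resize(a,None,fx=4,fy=4,interpolation=cv2.INTER_CUBIC);b=cv2.resize(b,None,fx=3,fy=3,interpolation=cv2.INTER_CUBIC)
o=np.zeros((360,800,3),np.uint8);o[:,:440]=a;o[:,440:800]=b;cv2.imwrite("pics/crop.png",o)
E
```

```text
(no output)
```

View pics/crop.png

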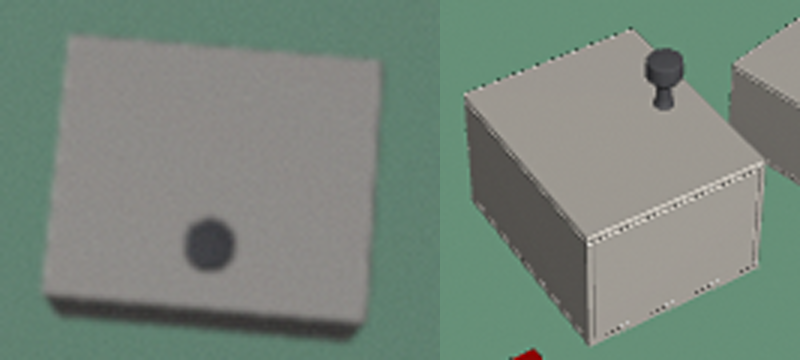

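```bash
cat > h.py <<'E'
import json,numpy as np
from scipy.spatial.transform import Rotation as R
def ray(n,p,c=None):
    c=c or json.load(open(n+".json"));f=240/np.tan(np.radians(c["vertical_fov"])/2)
    d=R.from_quat(c["attitude"]).apply([(p[0]-c["cx"])/f,(p[1]-c["cy"])/f,1]);return np.array(c["origin"]),d/np.linalg.norm(d)
def tri(rs):
    M=[np.eye(3)-np.outer(d,d) for o,d in rs]
    x=np.linalg.solve(sum(M),sum(m@o for m,(o,d) in zip(M,rs)))
    return x,max(np.linalg.norm(m@(x-o)) for m,(o,d) in zip(M,rs))
E
python3 - <<'E'
from h import *
T=dict(A=(68,37),B=(380,61),C=(365,320),D=(45,294),K=(210,245))
S=dict(A=(590,238),B=(465,95),C=(632,29),D=(763,162),K=(664,69))
P={}
for k in T:
    t=((T[k][0]+.5)/4+279.5,(T[k][1]+.5)/4+209.5);s=((S[k][0]-439.5)/3+264.5,(S[k][1]+.5)/3+179.5)
    P[k],e=tri([ray("top",t),ray("scene",s)]);print(k,P[k].round(4),round(e,4))
A,B,C,D=[P[k] for k in"ABCD"]
print("ctr",(A+B+C+D)/4,"yaw x",[np.degrees(np.arctan2(v[1],v[0])) for v in(A-D,B-C)],"yaw y",[np.degrees(np.arctan2(-v[0],v[1])) for v in(A-B,D-C)])
print([np.linalg.norm(v) for v in (A-D,B-C,A-B,D-C)])
E
```

```text
A [0.6319 0.103  0.108 ] 0.0006
B [ 0.6205 -0.0751  0.1071] 0.0002
C [ 0.4729 -0.0654  0.1075] 0.0003
D [0.4852 0.1111 0.1049] 0.001
K [0.5079 0.021  0.142 ] 0.0002
ctr [0.55261408 0.01843819 0.1068919 ] yaw x [np.float64(-3.158599911024903), np.float64(-3.7597149366165565)] yaw y [np.float64(-3.673030611792924), np.float64(-3.9737873993958126)]
[np.float64(0.1470261053287176), np.float64(0.1479170366815495), np.float64(0.17847021362254487), np.float64(0.17694622486174344)]
```

Call:
move_arm:
  increments: "0 0 0 0 0 -0.95 -1; 0 0 0 0 0 -0.95 -1; 0 0 0 0 0 -0.93 -1; -0.02 -0.03 0 0 0 0 -1; -0.045 -0.06 0 0 0 0 -1"
  force: 10

```text
time: 0.78
position: [0.1903, 0.5562, 0.2142]
orientation: [0.031, 1.0, -0.0, -0.0]
ft_force: [0.2, -0.2, 0.4]
width: 0.0919
grasp_force: 0.0
```

Call:
move_arm:
  increments: "-0.06 -0.09 0 0 0 0 -1; -0.06 -0.09 0 0 0 0 -1; -0.06 -0.09 0 0 0 0 -1; -0.06 -0.09 0 0 0 0 -1; -0.06 -0.09 0 0 0 0 -1"

```text
time: 1.4
position: [0.3263, 0.3206, 0.2145]
orientation: [0.032, 0.999, -0.0, 0.0]
ft_force: [1.1, -0.2, 0.7]
width: 0.0919
grasp_force: 0.0
```

Call:
move_arm:
  increments: "-0.06 -0.09 0 0 0 0 -1; -0.06 -0.09 0 0 0 0 -1; -0.06 -0.09 0 0 0 0 -1; -0.06 -0.09 0 0 0 0 -1; -0.06 -0.09 0 0 0 0 -1"

```text
time: 2.02
position: [0.4616, 0.0868, 0.2147]
orientation: [0.032, 0.999, -0.0, 0.0]
ft_force: [0.3, 0.5, 0.8]
width: 0.0924
grasp_force: 0.0
```

Call:
move_arm:
  increments: "-0.05 -0.06 0 0 0 0 -1; -0.035 -0.045 0 0 0 0 -1; -0.017 -0.023 0 0 0 0 -1; 0 0 0 0 0 0 -1; 0 0 0 0 0 0 -1"

```text
time: 2.65
position: [0.5078, 0.0228, 0.2145]
orientation: [0.031, 1.0, 0.0, -0.0]
ft_force: [1.2, -0.9, 0.7]
width: 0.0918
grasp_force: 0.0
```

```bash
cat >> h.py <<'E'
def wrist(manip,name):
    import cv2
    s=manip.sense();c=manip.camera("wrist");cv2.imwrite(name,c["img"][:,:,::-1])
    Rt=R.from_quat(s["orientation"]);H=np.array(c["hand_eye"])
    k=dict(vertical_fov=c["vertical_fov"],cx=c["cx"],cy=c["cy"],origin=(Rt.apply(H[:3,3])+s["position"]).tolist(),attitude=(Rt*R.from_matrix(H[:3,:3])).as_quat().tolist())
    json.dump(k,open(name.split("/")[-1][:-4]+".json","w"));print(s["time"],s["position"],s["orientation"])
    return k
def pix(k,P):
    f=240/np.tan(np.radians(k["vertical_fov"])/2);p=R.from_quat(k["attitude"]).inv().apply(np.array(P)-k["origin"])
    return p[0]/p[2]*f+k["cx"],p[1]/p[2]*f+k["cy"]
E
python3 - <<'E'
from h import *
from plant import manip
k=wrist(manip,"pics/w1.png")
print(pix(k,[.5077,.0212,.1545]),pix(k,[.5077,.0212,.1115]))
E
```

```text
2.65 [0.50778736 0.02284879 0.21448573] [ 3.10777756e-02  9.99516926e-01  1.04794088e-04 -2.73895254e-04]
(np.float64(314.84563500379056), np.float64(263.549077218622)) (np.float64(315.18045799077953), np.float64(243.67483190957512))
```

View pics/w1.png

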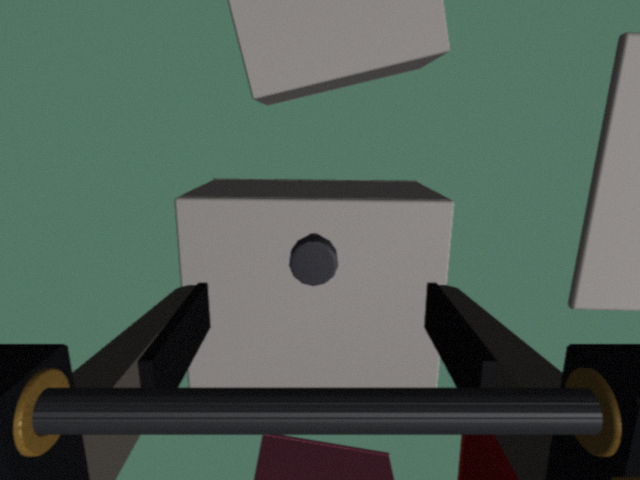

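Knob seen at (313,262), as predicted (315,263). Descending and gripping.

Call:
move_arm:
  increments: "0 -0.003 0.04 0 0 0 -1; 0 0 0.05 0 0 0 -1; 0 0 0.05 0 0 0 -1; 0 0 0.034 0 0 0 -1; 0 0 0 0 0 0 -1"

```text
time: 3.32
position: [0.5071, 0.0215, 0.1267]
orientation: [0.031, 1.0, -0.0, -0.001]
ft_force: [0.1, 0.9, 0.1]
width: 0.0916
grasp_force: 0.0
```

Call:
move_arm:
  increments: "0 0 0 0 0 0 1; 0 0 0 0 0 0 1; 0 0 0 0 0 0 1; 0 0 0 0 0 0 1; 0 0 0 0 0 0 1"
  force: 10

```text
time: 3.95
position: [0.5085, 0.0207, 0.1277]
orientation: [0.031, 1.0, -0.0, 0.0]
ft_force: [0.1, 0.7, -1.2]
width: 0.0442
grasp_force: 0.0
```

```bash
python3 - <<'E'
import numpy as np
q=np.linspace(0,1.84,24);x=-120*np.cos(q)+41*np.sin(q);z=120*np.sin(q)+41*np.cos(q)
print("\n".join(f"{a:.2f} {-u/500:.4f} 0 {-w/500:.4f}" for a,u,w in zip(q[1:],np.diff(x),np.diff(z))))
E
```

```text
0.08 -0.0073 0 -0.0189
0.16 -0.0088 0 -0.0183
0.24 -0.0102 0 -0.0175
0.32 -0.0116 0 -0.0166
0.40 -0.0129 0 -0.0157
0.48 -0.0141 0 -0.0146
0.56 -0.0152 0 -0.0134
0.64 -0.0163 0 -0.0121
0.72 -0.0172 0 -0.0108
0.80 -0.0180 0 -0.0094
0.88 -0.0187 0 -0.0079
0.96 -0.0192 0 -0.0064
1.04 -0.0197 0 -0.0049
1.12 -0.0200 0 -0.0033
1.20 -0.0202 0 -0.0017
1.28 -0.0203 0 -0.0000
1.36 -0.0202 0 0.0016
1.44 -0.0200 0 0.0032
1.52 -0.0197 0 0.0048
1.60 -0.0193 0 0.0064
1.68 -0.0187 0 0.0079
1.76 -0.0180 0 0.0093
1.84 -0.0172 0 0.0107
```

Call:
move_arm:
  increments: "0 0 0 0 0 0 1; 0 0 0 0 0 0 1; 0 0 0 0 0 0 1; 0 0 0 0 0 0 1; -0.007 0 -0.019 0 0 0 1"

```text
time: 4.58
position: [0.5119, 0.0205, 0.1369]
orientation: [0.031, 1.0, -0.0, -0.0]
ft_force: [3.6, -1.2, -2.2]
width: 0.027
grasp_force: 10.0
```

Call:
move_arm:
  increments: "-0.009 0 -0.018 0 0 0 1; -0.010 0 -0.018 0 0 0 1; -0.012 0 -0.017 0 0 0 1; -0.013 0 -0.016 0 0 0 1; -0.014 0 -0.015 0 0 0 1"

```text
time: 5.2
position: [0.5413, 0.0184, 0.1795]
orientation: [0.031, 1.0, -0.0, 0.0]
ft_force: [1.1, -4.9, -5.2]
width: 0.0275
grasp_force: 10.0
```

Call:
move_arm:
  increments: "-0.015 0 -0.013 0 0 0 1; -0.016 0 -0.012 0 0 0 1; -0.017 0 -0.011 0 0 0 1; -0.018 0 -0.009 0 0 0 1; -0.019 0 -0.008 0 0 0 1"

```text
time: 5.82
position: [0.5833, 0.0154, 0.2059]
orientation: [0.031, 1.0, -0.001, -0.001]
ft_force: [-0.4, -6.8, -2.3]
width: 0.0273
grasp_force: 10.0
```

Call:
move_arm:
  increments: "-0.019 -0.001 -0.006 0 0 0 1; -0.020 -0.001 -0.005 0 0 0 1; -0.020 -0.001 -0.003 0 0 0 1; -0.020 0 -0.002 0 0 0 1; -0.020 0 0 0 0 0 1"

```text
time: 6.45
position: [0.6335, 0.0117, 0.2137]
orientation: [0.031, 1.0, 0.0, 0.0]
ft_force: [-0.5, -1.0, 1.1]
width: 0.0276
grasp_force: 10.0
```

Call:
move_arm:
  increments: "-0.020 0 0.001 0 0 0 1; -0.020 0 0.003 0 0 0 1; -0.020 0 0.005 0 0 0 1; -0.019 0 0.006 0 0 0 1; -0.019 0 0.008 0 0 0 1"

```text
time: 7.08
position: [0.6821, 0.0082, 0.2017]
orientation: [0.031, 1.0, -0.0, -0.0]
ft_force: [-0.3, -3.5, 0.2]
width: 0.0273
grasp_force: 10.0
```

Call:
move_arm:
  increments: "-0.018 0 0.009 0 0 0 1; 0 0 0 0 0 0 1; 0 0 0 0 0 0 1"

```text
time: 7.45
position: [0.6904, 0.0076, 0.1975]
orientation: [0.031, 1.0, -0.0, -0.0]
ft_force: [-0.5, -4.3, -0.5]
width: 0.0274
grasp_force: 10.0
```

Call:
move_arm:
  increments: "0 0 0 0 0 0 -1; 0 0 0 0 0 0 -1; 0 0 0 0 0 0 -1; 0 0 0 0 0 0 -1; 0 0 0 0 0 0 -1"

```text
time: 8.07
position: [0.6905, 0.008, 0.1976]
orientation: [0.031, 1.0, 0.0, 0.0]
ft_force: [-0.5, 0.4, 0.1]
width: 0.0752
grasp_force: 0.2
```

Call:
move_arm:
  increments: "0 0 0 0 0 0 -1; 0 0 0 0 0 0 -1; 0 0 0 0 0 0 -1; -0.025 0 0 0 0 0 -1; -0.025 0 0 0 0 0 -1"

```text
time: 8.7
position: [0.7165, 0.0064, 0.1977]
orientation: [0.031, 1.0, 0.0, 0.0]
ft_force: [-0.3, 0.0, 0.1]
width: 0.0919
grasp_force: 0.0
```

Call:
move_arm:
  increments: "0 0 -0.05 0 0 0 -1; 0 0 -0.07 0 0 0 -1; 0 0 -0.07 0 0 0 -1; 0 0 -0.03 0 0 0 -1; 0 0 0 0 0 0 -1"

```text
time: 9.32
position: [0.7162, 0.0064, 0.3081]
orientation: [0.031, 1.0, 0.0, 0.001]
ft_force: [-0.1, -1.1, 0.1]
width: 0.0922
grasp_force: 0.0
```

Call:
move_arm:
  increments: "0.05 0.003 0 0 0 0 -1; 0.08 0 0 0 0 0 -1; 0.09 0 0 0 0 0 -1; 0.07 0 0 0 0 0 -1; 0.038 0 0 0 0 0 -1"

```text
time: 9.95
position: [0.5495, 0.0181, 0.3058]
orientation: [0.031, 1.0, -0.0, -0.001]
ft_force: [0.3, -0.5, 0.9]
width: 0.0918
grasp_force: 0.0
```

Call:
move_arm:
  increments: "0 0 0 0 0 0 -1; 0 0 0 0 0 0 -1"

```text
time: 10.2
position: [0.5524, 0.018, 0.3069]
orientation: [0.031, 1.0, -0.0, -0.0]
ft_force: [0.5, 0.2, 0.0]
width: 0.0922
grasp_force: 0.0
```

```bash
python3 - <<'E'
from h import *
from plant import manip
import cv2
k=wrist(manip,"pics/w2.png")
c=manip.camera("scene")["img"][:,:,::-1][150:350,220:420];t=manip.camera("top")["img"][:,:,::-1][170:320,250:410]
w=cv2.imread("pics/w2.png")
o=np.zeros((600,800,3),np.uint8);o[:300,:400]=cv2.resize(c,(400,300)) ;o[:300,400:]=cv2.resize(t,(400,300));o[300:,:400]=cv2.resize(w,(400,300))
cv2.imwrite("pics/o2.png",o)
print(pix(k,[.5526,.0184,.099]))
E
```

```text
10.2 [0.55240867 0.01803639 0.30685259] [ 3.10911452e-02  9.99516511e-01 -3.40931528e-05 -2.89755498e-04]
(np.float64(318.0368187112004), np.float64(213.46479647222392))
```

View pics/o2.png

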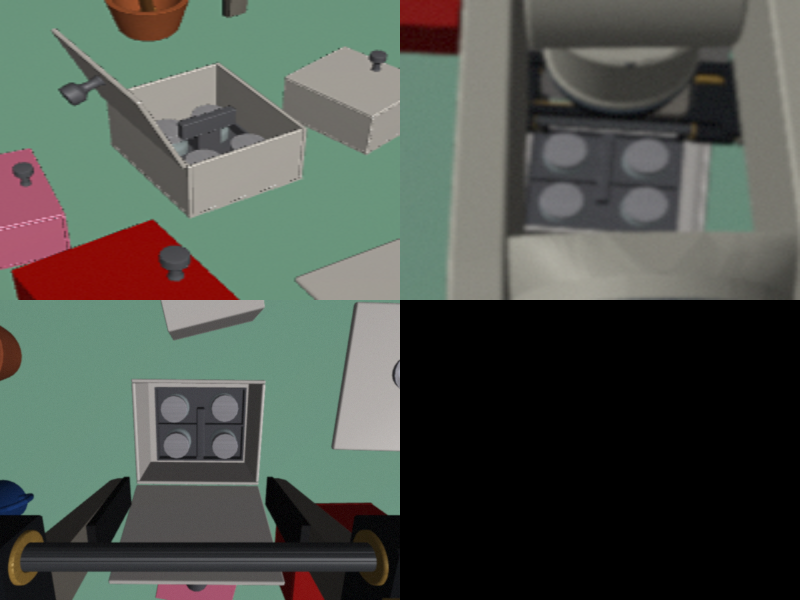

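View pics/w2.png

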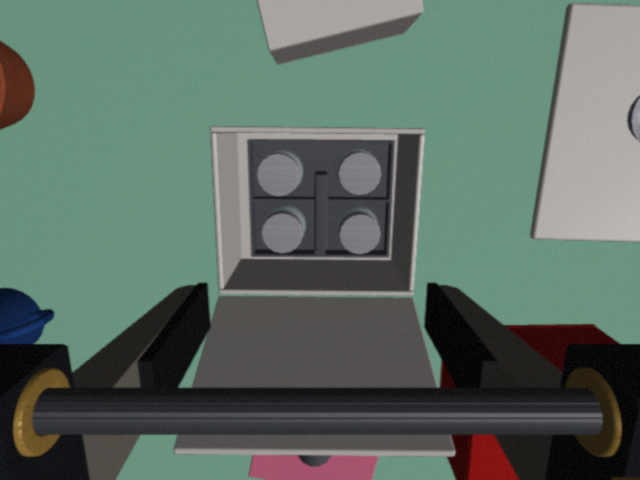

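The lid is on its stop, and all four jars and the handle are visible (handle top from about (321,172) to (321,253)). Next is a crop to measure the handle.

```bash
python3 - <<'E'
from h import *
from plant import manip
import cv2
w=cv2.imread("pics/w2.png")[160:265,270:370]
c=manip.camera("scene")["img"][:,:,::-1][210:260,290:355]
o=np.zeros((420,800,3),np.uint8);o[:,:400]=cv2.resize(w,None,fx=4,fy=4,interpolation=cv2.INTER_CUBIC);o[:300,400:790]=cv2.resize(c,None,fx=6,fy=6,interpolation=cv2.INTER_CUBIC)
cv2.imwrite("pics/o3.png",cv2.convertScaleAbs(o,alpha=1.6))
E
```

```text
(no output)
```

View pics/o3.png

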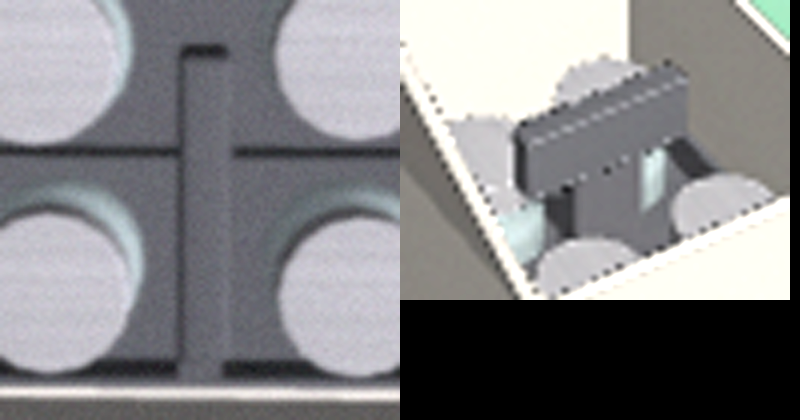

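```bash
python3 - <<'E'
from h import *
W=lambda x,y:ray("w2",((x+.5)/4+269.5,(y+.5)/4+159.5));S=lambda x,y:ray("scene",((x-399.5)/6+289.5,(y+.5)/6+209.5))
n=tri([W(204,57),S(680,69.5)]);f=tri([W(201,378),S(521.5,130)]);print(n,f,(n[0]+f[0])/2,np.degrees(np.arctan2(*(f[0]-n[0])[[1,0]])))
E
```

```text
(array([0.51789156, 0.02311256, 0.09497946]), np.float64(0.0005379655732168965)) (array([0.58849245, 0.01916201, 0.100135  ]), np.float64(0.0019336605054461854)) [0.553192   0.02113728 0.09755723] -3.202702992889657
```

Call:
move_arm:
  increments: "-0.001 0.006 0.05 0 0 0 -1; 0 0 0.1 0 0 0 -1; 0 0 0.1 0 0 0 -1; 0 0 0.1 0 0 0 -1; 0 0 0.06 0 0 0 -1"

```text
time: 11.02
position: [0.5517, 0.0209, 0.0999]
orientation: [0.031, 1.0, -0.0, -0.001]
ft_force: [-0.9, -0.1, 0.6]
width: 0.092
grasp_force: 0.0
```

Call:
move_arm:
  increments: "0 0 0.04 0 0 0 -1; 0 0 0.021 0 0 0 -1; 0 0 0 0 0 0 -1; 0 0 0 0 0 0 -1"

```text
time: 11.52
position: [0.5533, 0.021, 0.0729]
orientation: [0.031, 1.0, 0.0, 0.001]
ft_force: [0.6, -0.7, -0.4]
width: 0.0922
grasp_force: 0.0
```

Call:
move_arm:
  increments: "0 0 0.002 0 0 0 1; 0 0 0 0 0 0 1; 0 0 0 0 0 0 1; 0 0 0 0 0 0 1; 0 0 0 0 0 0 1"
  force: 25

```text
time: 12.15
position: [0.5526, 0.021, 0.0711]
orientation: [0.031, 1.0, 0.0, 0.0]
ft_force: [-0.6, -0.5, -0.4]
width: 0.0439
grasp_force: 0.0
```

Call:
move_arm:
  increments: "0 0 0 0 0 0 1; 0 0 0 0 0 0 1; 0 0 0 0 0 0 1; 0 0 0 0 0 0 1; 0 0 0 0 0 0 1"

```text
time: 12.78
position: [0.5526, 0.0211, 0.0711]
orientation: [0.031, 1.0, 0.0, 0.0]
ft_force: [1.0, 0.3, 0.2]
width: 0.0118
grasp_force: 25.0
```

Call:
move_arm:
  increments: "0 0 0 0 0 0 1; 0 0 0 0 0 0 1; 0 0 0 0 0 0 1"

```text
time: 13.15
position: [0.5525, 0.0211, 0.0711]
orientation: [0.031, 1.0, 0.0, -0.0]
ft_force: [0.8, 1.7, -0.2]
width: 0.012
grasp_force: 25.0
```

Call:
move_arm:
  increments: "0 0 -0.006 0 0 0 1; 0 0 -0.012 0 0 0 1; 0 0 -0.018 0 0 0 1; 0 0 -0.018 0 0 0 1; 0 0 -0.018 0 0 0 1"

```text
time: 13.78
position: [0.5527, 0.021, 0.1079]
orientation: [0.031, 1.0, 0.0, 0.0]
ft_force: [0.5, -0.5, -3.9]
width: 0.0123
grasp_force: 25.0
```

Call:
move_arm:
  increments: "0 0 -0.024 0 0 0 1; 0 0 -0.024 0 0 0 1; 0 0 -0.024 0 0 0 1; 0 0 -0.024 0 0 0 1; 0 0 -0.024 0 0 0 1"

```text
time: 14.4
position: [0.5525, 0.021, 0.1679]
orientation: [0.031, 1.0, -0.0, 0.0]
ft_force: [0.3, 0.2, -4.1]
width: 0.012
grasp_force: 25.0
```

Call:
move_arm:
  increments: "0 0 -0.024 0 0 0 1; 0 0 -0.024 0 0 0 1; 0 0 -0.024 0 0 0 1; 0 0 -0.018 0 0 0 1; 0 0 -0.012 0 0 0 1"

```text
time: 15.02
position: [0.5526, 0.021, 0.2187]
orientation: [0.031, 1.0, -0.0, 0.0]
ft_force: [-0.4, 0.0, -4.5]
width: 0.012
grasp_force: 25.0
```

Call:
move_arm:
  increments: "0 0 -0.006 0 0 0 1; 0 0 0 0 0 0 1; 0 0 0 0 0 0 1; 0 0 0 0 0 0 1; 0 0 0 0 0 0 1"

```text
time: 15.65
position: [0.5525, 0.021, 0.2209]
orientation: [0.031, 1.0, -0.0, -0.0]
ft_force: [-0.8, 0.1, -4.7]
width: 0.0119
grasp_force: 25.0
```

Call:
move_arm:
  increments: "0 0 0 0 0 0 1; 0 0 0 0 0 0 1; 0 0 0 0 0 0 1; 0 0 0 0 0 0 1; 0 0 0 0 0 0 1"

```text
time: 16.27
position: [0.5525, 0.021, 0.2211]
orientation: [0.031, 1.0, -0.0, -0.0]
ft_force: [-0.1, 0.6, -4.7]
width: 0.0116
grasp_force: 25.0
```

```bash
python3 - <<'E'
from h import *
from plant import manip
import cv2
k=wrist(manip,"pics/w4.png")
c=manip.camera("scene")["img"][:,:,::-1][120:320,230:430]
o=np.zeros((400,800,3),np.uint8);o[:,:400]=cv2.resize(c,(400,400));o[:300,400:]=cv2.resize(cv2.imread("pics/w4.png"),(400,300))
cv2.imwrite("pics/o4.png",o)
E
```

```text
16.275 [0.55254415 0.02100883 0.22107503] [ 3.11179547e-02  9.99515719e-01 -1.37756426e-05 -9.44253298e-06]
```

View pics/o4.png

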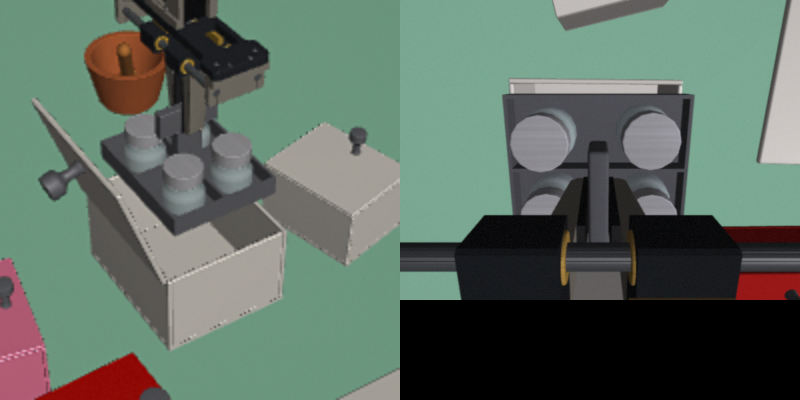

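The tray hangs level above the caddy with all four jars standing, and the lid is on its stop. I'll hold for two more seconds, then hand in.

Call:
move_arm:
  increments: "0 0 0 0 0 0 1; 0 0 0 0 0 0 1; 0 0 0 0 0 0 1; 0 0 0 0 0 0 1; 0 0 0 0 0 0 1"

```text
time: 17.0
position: [0.5526, 0.021, 0.2211]
orientation: [0.031, 1.0, -0.0, 0.0]
ft_force: [0.1, 0.4, -4.4]
width: 0.0118
grasp_force: 25.0
```

Call:
move_arm:
  increments: "0 0 0 0 0 0 1; 0 0 0 0 0 0 1; 0 0 0 0 0 0 1; 0 0 0 0 0 0 1; 0 0 0 0 0 0 1"

```text
time: 17.62
position: [0.5526, 0.021, 0.2211]
orientation: [0.031, 1.0, -0.0, 0.0]
ft_force: [0.0, 0.4, -4.8]
width: 0.0114
grasp_force: 25.0
```

Call:
move_arm:
  increments: "0 0 0 0 0 0 1; 0 0 0 0 0 0 1; 0 0 0 0 0 0 1; 0 0 0 0 0 0 1; 0 0 0 0 0 0 1"

```text
time: 18.25
position: [0.5526, 0.021, 0.2211]
orientation: [0.031, 1.0, -0.0, 0.0]
ft_force: [0.4, 0.1, -3.5]
width: 0.0118
grasp_force: 25.0
```

```bash
python3 -c "
from plant import manip
print(manip.sense()['position'],manip.sense()['grasp_force']);print(manip.close_job())"
```

```text
[0.55256653 0.02101009 0.22109787] 24.997911751270294
the job is handed in; nothing more can be done
None
```

The job is handed in (no verdict came back): the lid rests open on its stop, and the gripper holds the tray still and level about 5 cm above the caddy's rim, with all four jars standing in it.

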